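# Read the last cell in the photometer

### The job

Take the photometer reading of the last cell: push the raised lid of the cell well fully shut, and push the cell-changer lever to the left past its first click all the way to the second stop (three dots). Only when both are done, press the large read key all the way down and let it come up again. Do it all by pushing with the fingertips: do not pinch the lever tab, leave the small zero key alone, and leave the two vials and the small beaker where they stand.

Things in the scene. Friction and masses are not known exactly. Their poses are not given: they have to be found in the camera images.
- photometer: light grey bench photometer, 260 x 300 mm, fixed, turned up to 0.3 rad. Origin: centre of its underside, on the worktop; x to its rear, y to its left, z up. Front deck (x -130 to -50 mm), top 55 mm high, with lever (left half) and two keys (right half); main block (x -50 to 130), top 95 mm high, with the cell well and lid (left) and a tilted display up to 125 mm high (right).
- lid_hinge (a point): middle of the lid's hinge axis, at x 55, y 65, z 99 mm of the photometer; the axis runs along the photometer's y.
- lid_edge (a point): middle of the lid's free edge on its outer face, 99 mm from the hinge axis (10 mm above the hinge axis when shut).
- lid (a joint): angle of the dark grey lid, 134 mm wide, 14 mm thick, reaching 102 mm from the hinge (a lip 50 mm wide in the middle: 109 mm): 0 shut, its outer face then 109 mm above the worktop; opens up and to the rear, 1.57 upright, 1.75 fully open; starts at 1.1 to 1.6. A stiff hinge keeps it at any angle; about 2 N at its free edge moves it.
- lever_top (a point): middle of the top of the lever's black upright tab (22 mm along the photometer's x, 12 mm along y, 28 mm high), 88 mm above the worktop; its foot is 5 mm clear of the front deck, but for a thin stem. It slides along the photometer's +y, at x -92 mm, from y 45 to y 85 mm; push its right-hand face (lever_c1 is the right half of the tab, lever_c2 the left half).
- lever (a joint): travel of the cell-changer lever to the photometer's left (+y), m: starts at the right-hand stop, 0 (one dot on the deck); first click at 0.020 (two dots); second stop, end of travel, 0.040 (three dots). A sprung roller draws it into each of these; about 5 N takes it out of one; past 0.031 it is drawn on to 0.040.
- read_key_top (a point): middle of the top of the large round read key (24 mm across), 64 mm above the worktop, 9 mm above the front deck, right of the lever, at x -92, y -50 mm of the photometer.
- read_key (a joint): how far the read key is pressed, m: 0 up, 0.004 fully down. Sprung, about 5 N to the bottom; it comes up by itself.
- zero_key_top (a point): middle of the top of the small round zero key (14 mm across), 64 mm above the worktop, 55 mm right of the read key (x -92, y -105 mm). Not to be pressed.
- zero_key (a joint): how far the zero key is pressed, m: 0 up, 0.004 fully down.
- vial_a: small capped glass vial, 27 mm across, 62 mm high, standing loose left of the photometer, either front or back; origin at the centre of its underside.
- vial_b: another such vial, standing loose left of the photometer, either front or back; origin at the centre of its underside.
- beaker_50: small clear beaker, about 60 mm across, 62 mm high, standing loose right of the photometer; origin at the centre of its underside.

How it is judged:
By the outcome, as a careful person would: the job done as asked, in the order asked, and still so for the second after the job is handed in, with the robot touching nothing.
It also fails if it takes over 46 s, if anything falls off the work surface, if the arm or the gripper's body presses on something with over 40 N, if the wrist force passes 120 N, or if a joint passes its speed limit or range.

### The arm

A 6-joint arm with a two-finger parallel gripper is mounted at the origin on a cart in front of the work surface, level with it; the furniture and walls round the work are solid. World frame = base frame: x ahead of the robot, y to its left, z up, the work surface at z = 0. Lengths are in m, angles in rad, forces in N, time in s.
With the tool pointing down it reaches from about 0.25 to 0.725 m from the base axis. Payload 4 kg.
Tool frame: the origin (TCP) lies midway between the tips of the shut fingers; the grasp point (between the pads) lies pinch_z behind it (pinch_z is the distance from the TCP to the grasp point, in m); z points along the fingers, y is the direction in which the jaws open and shut (so a half turn about z gives the same grasp; the last joint's range is limited). The gripper opens to 85 mm and grips with 20 to 120 N. Pads are 22 mm wide; open, the fingers measure 114 mm over their backs; the gripper's body (76 mm by 85 mm) begins 54 mm behind the grasp point. The pads swing forward as they close: fully open they stand 13 mm farther back than shut.
Start: joints at [-1.336, 0.241, 0.005, 1.335, 0, 1.571], TCP at [0.116, -0.486, 0.231] pointing down, gripper open.
Joint ranges: [-2.72, 2.72], [-1.05, 1.87], [-1.09, 1.28], [-1.99, 2.15], [-1.42, 1.44], [-3.14, 3.14]. Speed limits (rad/s): [2.79, 2.79, 3.14, 3.14, 3.14, 3.14].

### API

Orientations are given as a unit quaternion [x, y, z, w].
In Python, from workcell import * gives the robot as it stands.
- The arm moves only by the tool move_arm, never from a script. Its argument "motion" is a list of rows, each a list of 3 entries, a list of its own where there are three numbers: the finger opening in mm, from 0 to 85.4, then the shift along the tool's x, y, z in units of 50 mm (1.0 is 50 mm), then the turn about the tool's z in units of 6 degrees (1.0 is 6 degrees). In form: [[claw, [dx, dy, dz], roll], ...]. A call has exactly 10 rows; each row is the pose to reach, as a shift and turn from the pose commanded when the call began, along the tool's axes at that moment; what a row does not reach only later rows make up. A row lasts 1/10 s, in which the tool goes at most 50 mm and 8.59 degrees, less where a joint would pass 70% of its speed; a pose out of reach is approached as far as the arm can. A call with a gripper value outside its range is refused whole. The fingers move at their own pace and stop on an object; the grip force is fixed at half the most. Time passes only in rows, so rows that repeat a pose let the fingers close, or fill a call up. It gives the time, the measured TCP pose, the force and the opening at its end, in the units of the state.
- get_obs(): the state, without advancing time (a new reading comes with each control period).
- camera(name): name is "scene" or "top"; returns a dict with "color" (400x640x3 uint8, red, green, blue), "fx", "fy", "cx", "cy" (pixels), "rvec" (rotation vector, rad) and "tvec" (3), from world to camera coordinates, as OpenCV has them. Camera axes: x right, y down, z forward; pixel columns grow to the right and rows downward; lengths in m; the calibration is good to about 2 mm. A picture is of the moment at which its call begins. There is no depth.
- job_done(): hands the job in, once; it reports no verdict.
The state is a dict: "clock": time; "joint_pos": joint angles; "joint_vel": joint speeds; "tau": joint torques, N m; "eef_pos": TCP position; "tool_rot": TCP orientation; "ft_force": force on the tool from outside, world axes, zero at the start; "ft_torque": the same for the moment, N m; "grip_width": finger opening in m.
Only numpy, scipy, OpenCV 4.12 (cv2) and the standard library are available. Lean on these libraries where they do the work, as an engineer would, in place of code of your own. Each camera call takes 0.05 s, during which the arm holds its last target.

## Working session

There is one attempt and no reset: what is moved stays moved. The work goes in short steps, Python scripts to look and compute and a tool call to move; the robot and the scene stay as the last step left them, time stands still between calls to the robot, and variables do not carry over. Pictures are saved under pics/ and viewed, and the job is handed in when it is done.

Besides the shell and the picture viewer there is one more tool, called as a command line: name --argument value ..., lists and objects as JSON in quotes. move_arm: Moves the arm, as the interface text tells. Its arguments: {"type":"object","properties":{"motion":{"type":"array","items":{"type":"array"}}},"required":["motion"]}

```bash
mkdir -p pics; ls
python3 - <<'E'
from workcell import *
import cv2
o=get_obs();print({k:o[k] for k in('clock','eef_pos','tool_rot','grip_width','ft_force')})
for n in('scene','top'):
    c=camera(n);cv2.imwrite(f'pics/{n}0.png',c['color'][:,:,::-1]);print(n,c['fx'],c['fy'],c['cx'],c['cy'],c['rvec'],c['tvec'])
E
```

```text
pics
{'clock': 0.0, 'eef_pos': array([ 0.11617414, -0.48566233,  0.23040013]), 'tool_rot': array([ 9.93113887e-01,  1.17148174e-01, -1.31862778e-04, -1.04641043e-03]), 'grip_width': 0.08521094497077192, 'ft_force': array([ 0.61262648, -0.03978595,  0.21415867])}
scene 392.36358063042866 392.36358063042866 320.1845340130886 204.3163138931537 [ 0.56806844 -2.47301426  1.38622871] [0.51850536 0.1378222  0.79326064]
top 390.678191037219 390.678191037219 326.37360474292643 200.00926838000098 [ 2.1503999  -2.10067312  0.21689839] [0.07747554 0.56088568 0.84641546]
```

View pics/scene0.png

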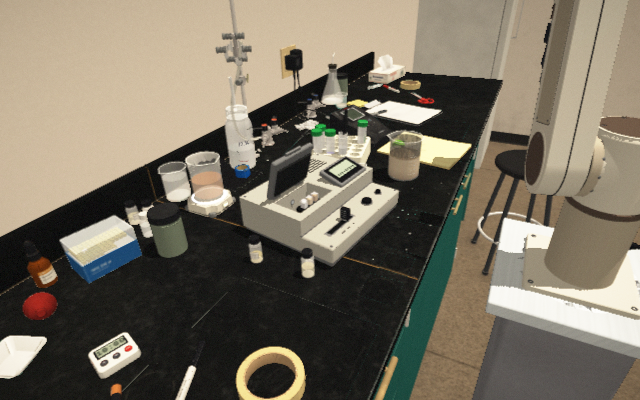

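View pics/top0.png

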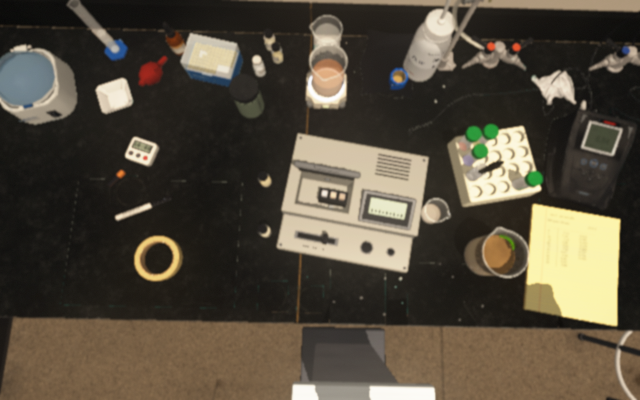

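The scene view shows the instrument with its lid raised at about (290,170). In the top view the instrument is at about (355,200), the lever at (322,237), the read key at (366,247) and the zero key at (391,252). The vials are at (265,181) and (265,231), and the beaker is at (434,211). I'll enlarge these areas.

Run:
```python
import cv2
a=cv2.imread('pics/top0.png')[125:285,250:460];cv2.imwrite('pics/t0c.png',cv2.resize(a,None,fx=3.7,fy=3.7,interpolation=cv2.INTER_CUBIC))
a=cv2.imread('pics/scene0.png')[125:285,230:430];cv2.imwrite('pics/s0c.png',cv2.resize(a,None,fx=3.7,fy=3.7,interpolation=cv2.INTER_CUBIC))
```

```text
(no output)
```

View pics/t0c.png

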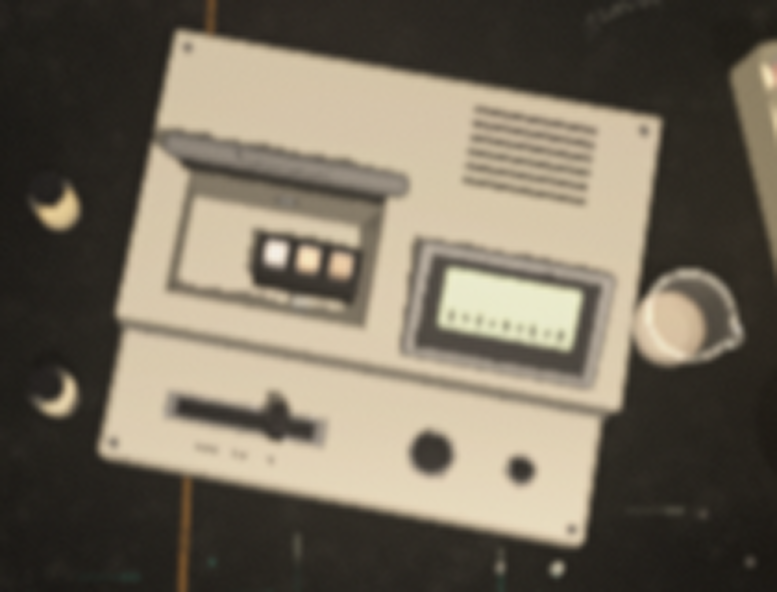

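View pics/s0c.png

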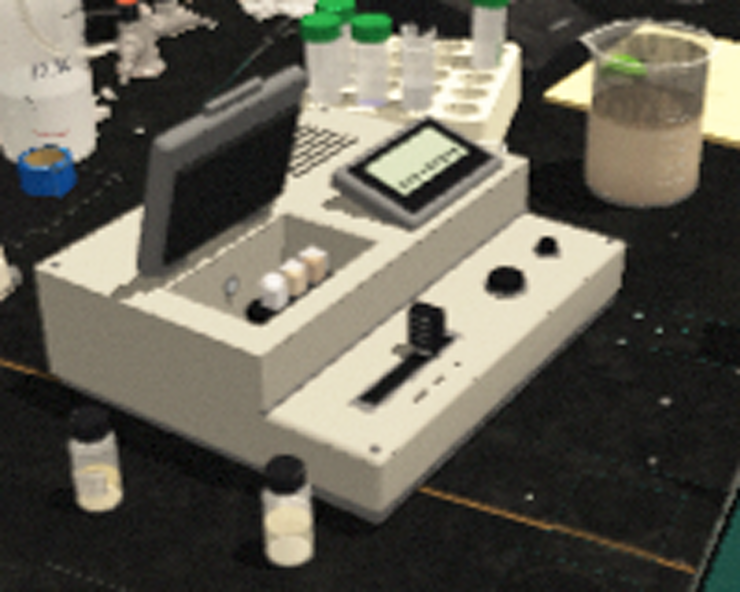

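```bash
cat > h.py <<'E'
import numpy as np,cv2
from scipy.spatial.transform import Rotation as R
from scipy.optimize import least_squares
C={'scene':(392.3636,320.1845,204.3163,[0.56806844,-2.47301426,1.38622871],[0.51850536,0.1378222,0.79326064]),
'top':(390.6782,326.3736,200.0093,[2.1503999,-2.10067312,0.21689839],[0.07747554,0.56088568,0.84641546])}
def proj(n,P):
    f,cx,cy,r,t=C[n];K=np.array([[f,0,cx],[0,f,cy],[0,0,1]])
    return cv2.projectPoints(np.asarray(P,float).reshape(-1,3),np.array(r),np.array(t),K,None)[0].reshape(-1,2)
def unproj(n,uv,z):
    f,cx,cy,r,t=C[n];M=R.from_rotvec(r).as_matrix();o=-M.T@np.array(t)
    d=M.T@np.array([(uv[0]-cx)/f,(uv[1]-cy)/f,1]);return o+d*(z-o[2])/d[2]
def pw(p,P):
    P=np.asarray(P,float).reshape(-1,3)/1000;c,s=np.cos(p[2]),np.sin(p[2])
    return np.c_[p[0]+c*P[:,0]-s*P[:,1],p[1]+s*P[:,0]+c*P[:,1],P[:,2]]
E
python3 - <<'E'
from h import *
T=[((-130,130,55),(99,457)),((-130,-130,55),(584,547)),((130,130,95),(176,30)),((130,-130,95),(662,118)),((-50,130,95),(118,318)),((-50,-130,95),(618,411)),((-92,-50,64),(432,452)),((-92,-105,64),(521,469))]
S=[((-92,-50,64),(505,275)),((-92,-105,64),(545,241)),((130,130,95),(37,268)),((-50,130,95),(265,355)),((-130,130,55),(382,470)),((-130,-130,55),(626,243))]
def res(p,split=False):
    a=(proj('top',pw(p,[t[0] for t in T]))-(np.array([t[1] for t in T])/3.7+[250,125]))
    b=(proj('scene',pw(p,[t[0] for t in S]))-(np.array([t[1] for t in S])/3.7+[230,125]))
    if split: return a,b
    return np.r_[a.ravel(),b.ravel()]
r=least_squares(res,[0.45,0,-0.2],loss='soft_l1');p=r.x;print(p)
for q in res(p,True):print(q.round(1))
np.save('p.npy',p)
for n,o in(('top',(250,125)),('scene',(230,125))):
  print(n,'lever0',(proj(n,pw(p,[[-92,45,88]]))-o)*3.7)
  for a in np.arange(1.1,1.65,.1):
    # outer face 10 above axis
    Q=[[55-99*np.cos(a)+10*np.sin(a)*1, 65+dy, 99+99*np.sin(a)+10*np.cos(a)] for dy in(67,-67,0)]
    print(n,a.round(2),((proj(n,pw(p,Q))-o)*3.7).round().tolist())
print(pw(p,[[-92,-50,64],[-92,45,88],[55,65,99]]))
print('vials',unproj('top',(250+48/3.7,125+188/3.7),.062),unproj('top',(250+48/3.7,125+388/3.7),.062))
print('beaker',unproj('top',(250+690/3.7,125+312/3.7),.06))
E
```

```text
[ 0.5513032   0.03947252 -0.17655287]
[[  4.1  -0.4]
 [-12.8  -1.4]
 [  6.6   0.9]
 [-11.7  -0.7]
 [  5.1  -0.2]
 [-12.5  -1.7]
 [ -3.6   0. ]
 [ -3.3   0.3]]
[[ 0.   0.9]
 [ 0.8  0.7]
 [ 4.6 -3.5]
 [ 3.3 -3.1]
 [ 3.2 -5.5]
 [-2.9  3.5]]
top lever0 [[264.0516723  416.83950693]]
top 1.1 [[146.0, 161.0], [393.0, 211.0], [269.0, 186.0]]
top 1.2 [[149.0, 143.0], [397.0, 192.0], [273.0, 168.0]]
top 1.3 [[153.0, 125.0], [400.0, 174.0], [276.0, 149.0]]
top 1.4 [[157.0, 106.0], [404.0, 155.0], [280.0, 131.0]]
top 1.5 [[161.0, 89.0], [407.0, 138.0], [284.0, 113.0]]
top 1.6 [[165.0, 72.0], [411.0, 120.0], [287.0, 96.0]]
scene lever0 [[423.06353069 310.70820064]]
scene 1.1 [[170.0, 160.0], [317.0, 81.0], [247.0, 118.0]]
scene 1.2 [[157.0, 151.0], [304.0, 73.0], [234.0, 110.0]]
scene 1.3 [[143.0, 143.0], [292.0, 66.0], [222.0, 103.0]]
scene 1.4 [[130.0, 137.0], [279.0, 61.0], [209.0, 97.0]]
scene 1.5 [[118.0, 133.0], [267.0, 58.0], [196.0, 93.0]]
scene 1.6 [[105.0, 130.0], [255.0, 55.0], [184.0, 91.0]]
[[0.45195149 0.00640839 0.064     ]
 [0.46863701 0.09993161 0.088     ]
 [0.61686464 0.09380206 0.099     ]]
vials [0.6104174  0.23792664 0.062     ] [0.48554794 0.23130673 0.062     ]
beaker [ 0.54219156 -0.1613522   0.06      ]
```

Run:
```python
from h import *
T=[((-130,150,55),(99,457)),((-130,-150,55),(584,547)),((130,150,95),(176,30)),((130,-150,95),(662,118)),((-50,150,95),(118,318)),((-50,-150,95),(618,411)),((-92,-50,64),(432,452)),((-92,-105,64),(521,469))]
S=[((-92,-50,64),(505,275)),((-92,-105,64),(545,241)),((130,150,95),(37,268)),((-50,150,95),(265,355)),((-130,150,55),(382,470)),((-130,-150,55),(626,243))]
def res(p,split=False):
    a=(proj('top',pw(p,[t[0] for t in T]))-(np.array([t[1] for t in T])/3.7+[250,125]))
    b=(proj('scene',pw(p,[t[0] for t in S]))-(np.array([t[1] for t in S])/3.7+[230,125]))
    if split: return a,b
    return np.r_[a.ravel(),b.ravel()]
r=least_squares(res,[0.45,0,-0.2],loss='soft_l1');p=r.x;print(p)
for q in res(p,True):print(q.round(1).tolist())
np.save('p.npy',p)
for n,o in(('top',(250,125)),('scene',(230,125))):
  print(n,'lever0',(proj(n,pw(p,[[-92,45,88]]))-o)*3.7)
  for a in np.arange(1.1,1.65,.1):
    Q=[[55-99*np.cos(a)+10*np.sin(a)*1, 65+dy, 99+99*np.sin(a)+10*np.cos(a)] for dy in(67,-67,0)]
    print(n,a.round(2),((proj(n,pw(p,Q))-o)*3.7).round().tolist())
print(pw(p,[[-92,-50,64],[-92,45,88],[55,65,99]]))
```

```text
[ 0.55097771  0.03320199 -0.16157612]
[[-1.2, -0.8], [-0.2, -0.2], [-0.3, 0.1], [-0.8, 0.1], [-0.9, -0.7], [-0.0, -0.6], [-0.1, 0.0], [0.2, -0.0]]
[[1.1, -0.6], [1.4, -0.7], [0.1, -0.6], [-0.1, -0.0], [0.5, -2.3], [1.3, -1.4]]
top lever0 [[276.80157722 419.21981064]]
top 1.1 [[156.0, 166.0], [404.0, 211.0], [280.0, 188.0]]
top 1.2 [[159.0, 147.0], [408.0, 193.0], [283.0, 170.0]]
top 1.3 [[163.0, 129.0], [411.0, 174.0], [287.0, 152.0]]
top 1.4 [[166.0, 111.0], [414.0, 156.0], [290.0, 133.0]]
top 1.5 [[170.0, 93.0], [418.0, 138.0], [294.0, 115.0]]
top 1.6 [[174.0, 76.0], [421.0, 121.0], [297.0, 98.0]]
scene lever0 [[430.03855394 305.08225385]]
scene 1.1 [[178.0, 157.0], [321.0, 77.0], [254.0, 115.0]]
scene 1.2 [[165.0, 148.0], [309.0, 69.0], [241.0, 106.0]]
scene 1.3 [[152.0, 140.0], [296.0, 63.0], [228.0, 99.0]]
scene 1.4 [[139.0, 134.0], [284.0, 58.0], [215.0, 94.0]]
scene 1.5 [[126.0, 130.0], [271.0, 55.0], [202.0, 90.0]]
scene 1.6 [[113.0, 127.0], [259.0, 53.0], [190.0, 88.0]]
[[ 0.45213232 -0.00134635  0.064     ]
 [ 0.46741535  0.09241627  0.088     ]
 [ 0.61571815  0.08850729  0.099     ]]
```

```bash
cat >> h.py <<'E'
def plan(pts,base=None):
    """photometer-frame mm targets -> shift units from current pose"""
    from workcell import get_obs
    o=get_obs();p=np.load('p.npy');A=R.from_quat(o['tool_rot']);M=A.as_matrix()
    yaw=np.arctan2(M[1,0],M[0,0]);e=np.array(o['eef_pos']) if base is None else base
    c,s=np.cos(p[2]),np.sin(p[2]);d=e[:2]-p[:2]
    print('clock',round(o['clock'],2),'tcp phot mm',(1000*np.array([c*d[0]+s*d[1],-s*d[0]+c*d[1],e[2]])).round(1),'F',np.round(o['ft_force'],1),'w',round(o['grip_width'],4),'roll units to align',round(np.degrees(yaw-p[2])/6,2),'tilt',M[:,2].round(3))
    for q in pts: print(q,(M.T@(pw(p,[q])[0]-e)/0.05).round(2).tolist())
E
python3 -c "
from h import *
plan([(-60,-60,270),(88,65,280),(88,65,160)])
print(unproj('top',(500,230),.1),unproj('top',(436,25),.2))"
```

```text
clock 0.1 tcp phot mm [-345.6 -582.1  230.5] F [-0.6  0.6  0.1] w 0.0853 roll units to align 3.79 tilt [-0.     0.002 -1.   ]
(-60, -60, 270) [9.3, -7.43, -0.78]
(88, 65, 280) [13.0, -8.59, -0.97]
(88, 65, 160) [13.0, -8.59, 1.43]
[ 0.49308208 -0.28592445  0.1       ] [ 0.91280653 -0.13136976  0.2       ]
```

move_arm --motion '[[0,[0.9,-0.7,-0.8],0.4],[0,[1.8,-1.4,-1.0],0.8],[0,[2.7,-2.1,-1.0],1.2],[0,[3.6,-2.8,-1.0],1.6],[0,[4.5,-3.5,-1.0],2.0],[0,[5.4,-4.2,-1.0],2.4],[0,[6.3,-4.9,-1.0],2.8],[0,[7.2,-5.6,-1.0],3.2],[0,[8.1,-6.4,-1.0],3.6],[0,[9.0,-7.2,-1.0],3.8]]'

```text
clock: 1.1
eef_pos: [0.4194, -0.1004, 0.2811]
tool_rot: [0.997, -0.082, -0.0, 0.0]
ft_force: [0.1, -0.8, -0.2]
grip_width: 0.0004
```

```bash
python3 -c "
from h import *
plan([(-60,-60,280),(88,65,280),(88,65,160)])"
```

```text
clock 1.1 tcp phot mm [-108.4 -153.1  281.1] F [ 0.1 -0.8 -0.2] w 0.0004 roll units to align -0.02 tilt [-0. -0. -1.]
(-60, -60, 280) [0.96, -1.86, 0.02]
(88, 65, 280) [3.92, -4.37, 0.02]
(88, 65, 160) [3.92, -4.37, 2.42]
```

move_arm --motion '[[0,[0,0,0],0],[0,[0,0,0],0],[0,[0,0,0],0],[0,[0,0,0],0],[0,[0,0,0],0],[0,[0,0,0],0],[0,[0,0,0],0],[0,[0,0,0],0],[0,[0,0,0],0],[0,[0,0,0],0]]'

```text
clock: 2.1
eef_pos: [0.4186, -0.1024, 0.2813]
tool_rot: [0.997, -0.082, -0.0, -0.0]
ft_force: [0.0, 1.3, -0.2]
grip_width: 0.0007
```

```bash
python3 -c "
from h import *
plan([(-60,-60,280),(88,65,280),(88,65,160)])"
```

```text
clock 2.1 tcp phot mm [-108.8 -155.1  281.3] F [ 0.   1.3 -0.2] w 0.0007 roll units to align -0.02 tilt [-0.  0. -1.]
(-60, -60, 280) [0.97, -1.9, 0.03]
(88, 65, 280) [3.93, -4.41, 0.03]
(88, 65, 160) [3.93, -4.41, 2.43]
```

move_arm --motion '[[0,[0.6,-0.6,0],0],[0,[1.2,-1.3,0],0],[0,[1.8,-2.0,0],0],[0,[2.4,-2.7,0],0],[0,[3.0,-3.4,0],0],[0,[3.6,-4.0,0],0],[0,[3.93,-4.4,0],0],[0,[3.93,-4.4,0],0],[0,[3.93,-4.4,0.6],0],[0,[3.93,-4.4,0.6],0]]'

```text
clock: 3.1
eef_pos: [0.6296, -0.039, 0.2609]
tool_rot: [0.999, -0.04, -0.001, -0.019]
ft_force: [-0.7, -0.2, -0.2]
grip_width: 0.0002
```

```bash
python3 -c "
from h import *
from workcell import *
plan([(88,65,165),(60,65,165)])
for n in ('scene','top'):
    c=camera(n)['color'][:,:,::-1];c=c[60:260,230:430] if n=='scene' else c[105:305,250:460];cv2.imwrite(f'pics/{n}1.png',cv2.resize(c,None,fx=2.9,fy=2.9))
"
```

```text
clock 3.1 tcp phot mm [ 89.2 -58.6 260.9] F [-0.7 -0.2 -0.2] w 0.0002 roll units to align 0.79 tilt [-0.     0.038 -0.999]
(88, 65, 165) [0.19, -2.39, 2.01]
(60, 65, 165) [-0.37, -2.44, 2.01]
```

View pics/scene1.png

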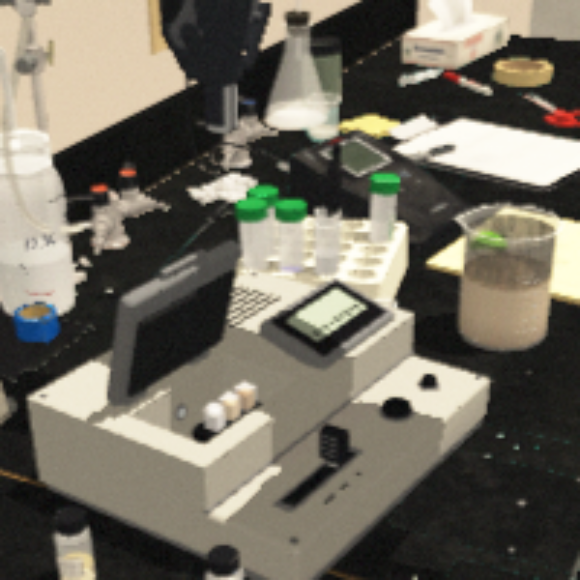

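The scene view shows the gripper behind and right of the lid, with its tip at about (230,130) in the crop. It stopped short in y with a small tilt, so I'll check the joints.

```bash
python3 -c "
from workcell import *
o=get_obs();print(o['joint_pos'].round(3),o['joint_vel'].round(2),o['tau'].round(1),o['eef_pos'],o['tool_rot'])"
```

```text
[-0.08   0.51   0.473  1.539  0.038  3.141] [-0.   -0.03  0.01  0.02 -0.   -0.  ] [  0.1 -50.8  26.5  -0.2   0.1  -0. ] [ 0.62866179 -0.03887962  0.25993455] [ 0.99903313 -0.03954934 -0.00225485 -0.0190676 ]
```

View pics/top1.png

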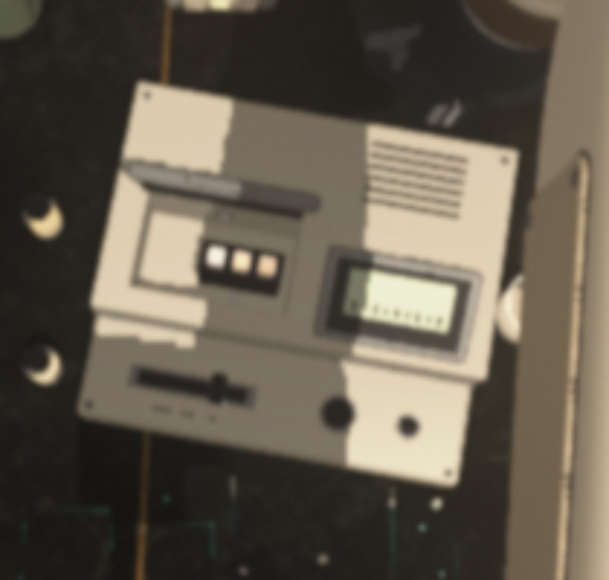

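j6 ran into its limit (3.14), so I'll turn the tool about 90° the other way and stay high.

move_arm --motion '[[0,[0,0,0],-1.4],[0,[0,0,0],-2.8],[0,[0,0,0],-4.2],[0,[0,0,0],-5.6],[0,[0,0,0],-7.0],[0,[0,0,0],-8.4],[0,[0,0,0],-9.8],[0,[0,0,0],-11.2],[0,[0,0,0],-12.6],[0,[0,0,0],-14.0]]'

```text
clock: 4.2
eef_pos: [0.6286, -0.0393, 0.263]
tool_rot: [0.767, 0.641, 0.013, -0.014]
ft_force: [1.2, -0.3, 0.5]
grip_width: 0.0002
```

```bash
python3 -c "
from h import *
from workcell import *
print(get_obs()['joint_pos'].round(3))
plan([(89,65,260),(88,65,165),(60,65,165)])
"
```

```text
[-0.081  0.506  0.474  1.541  0.038  1.668]
clock 4.2 tcp phot mm [ 88.3 -59.1 263. ] F [ 1.2 -0.3  0.5] w 0.0002 roll units to align 14.84 tilt [ 0.001  0.038 -0.999]
(89, 65, 260) [2.48, -0.03, 0.15]
(88, 65, 165) [2.41, -0.04, 2.05]
(60, 65, 165) [2.4, -0.6, 2.05]
```

move_arm --motion '[[0,[0.5,0,0],-0.16],[0,[1.1,0,0],-0.16],[0,[1.7,0,0],-0.16],[0,[2.3,0,0],-0.16],[0,[2.47,0,0],-0.16],[0,[2.46,0,0.4],-0.16],[0,[2.45,0,0.9],-0.16],[0,[2.44,0,1.4],-0.16],[0,[2.42,0,1.8],-0.16],[0,[2.41,0,1.8],-0.16]]'

```text
clock: 5.2
eef_pos: [0.6488, 0.0816, 0.1737]
tool_rot: [0.764, 0.645, 0.01, -0.016]
ft_force: [0.1, -0.1, -1.0]
grip_width: -0.0001
```

```bash
python3 -c "
from h import *
from workcell import *
c=camera('scene')['color'][:,:,::-1];c=c[60:260,230:430];cv2.imwrite('pics/s2.png',cv2.resize(c,None,fx=2.9,fy=2.9))
c=camera('top')['color'][:,:,::-1];c=c[105:305,250:460];cv2.imwrite('pics/t2.png',cv2.resize(c,None,fx=2.9,fy=2.9))
print(get_obs()['joint_pos'].round(3))
H=(55,99)
P=[(60,65,175)]
for th in (1.27,1.1,.9,.7,.5,.3,.15,0):
  # contact point at radius 80 on outer face (10 above axis); tip front-lower corner 14.5 ahead of TCP
  x=55-80*np.cos(th)+10*np.sin(th); z=99+80*np.sin(th)+10*np.cos(th)
  P.append((round(x+14.5*(1 if th>.05 else 0.9),1),65,round(z,1)))
plan(P)
"
```

```text
[0.108 0.578 0.373 1.361 0.037 1.847]
clock 5.3 tcp phot mm [ 91.1  64.2 177.6] F [0.9 0.6 0.3] w -0.0 roll units to align 14.94 tilt [ 0.001  0.038 -0.999]
(60, 65, 175) [0.01, -0.62, 0.06]
(np.float64(55.3), 65, np.float64(178.4)) [0.01, -0.72, -0.01]
(np.float64(42.1), 65, np.float64(174.8)) [0.01, -0.98, 0.06]
(np.float64(27.6), 65, np.float64(167.9)) [-0.0, -1.27, 0.2]
(np.float64(14.8), 65, np.float64(158.2)) [-0.01, -1.52, 0.4]
(np.float64(4.1), 65, np.float64(146.1)) [-0.02, -1.74, 0.64]
(np.float64(-4.0), 65, np.float64(132.2)) [-0.03, -1.9, 0.92]
(np.float64(-8.1), 65, np.float64(120.8)) [-0.04, -1.98, 1.15]
(np.float64(-12.0), 65, np.float64(109.0)) [-0.05, -2.05, 1.38]
```

View pics/s2.png

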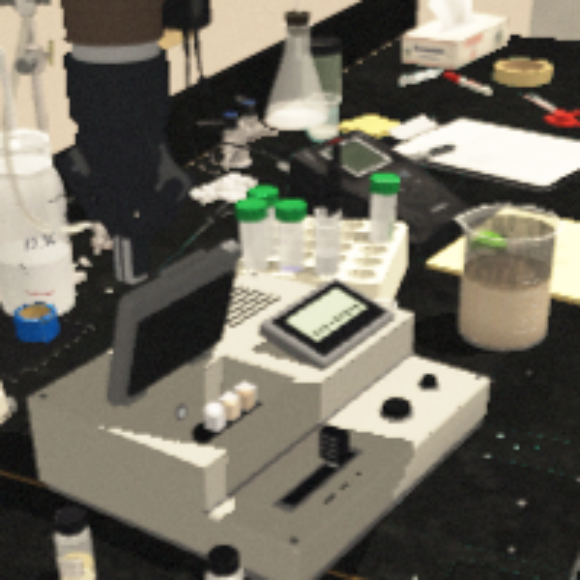

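View pics/t2.png

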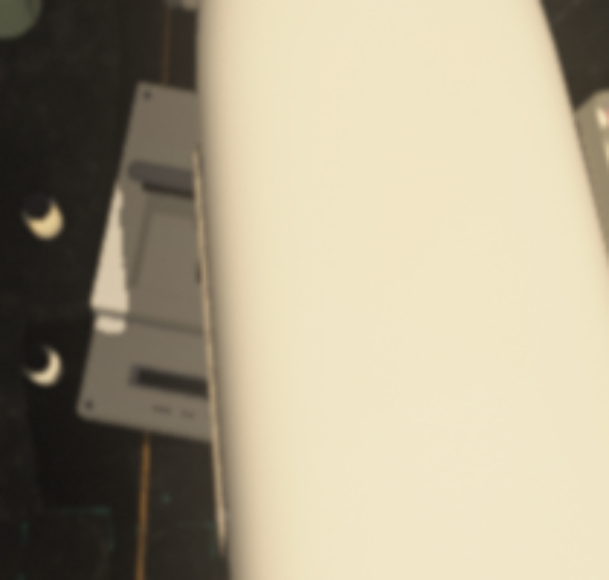

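The fingertips are behind the lid, with the tip at about (125,280) in the crop. Next I'll sweep forward in an arc.

move_arm --motion '[[0,[0,-0.3,0],0],[0,[0,-0.6,0.0],0],[0,[0,-0.72,0.0],0],[0,[0,-0.86,0.03],0],[0,[0,-0.98,0.07],0],[0,[0,-1.13,0.13],0],[0,[0,-1.27,0.21],0],[0,[0,-1.4,0.31],0],[0,[0,-1.52,0.42],0],[0,[0,-1.52,0.42],0]]'

```text
clock: 6.3
eef_pos: [0.5749, 0.0962, 0.1552]
tool_rot: [0.763, 0.646, 0.011, -0.015]
ft_force: [0.1, -0.6, -0.6]
grip_width: -0.0003
```

```bash
python3 -c "
from h import *
from workcell import *
c=camera('scene')['color'][:,:,::-1];c=c[60:260,230:430];cv2.imwrite('pics/s3.png',cv2.resize(c,None,fx=2.9,fy=2.9))
P=[]
for th in (.7,.5,.3,.15,0):
  x=55-80*np.cos(th)+10*np.sin(th); z=99+80*np.sin(th)+10*np.cos(th)
  P.append((round(x+14.5*(1 if th>.05 else 0.9),1),65,round(z,1)))
plan(P+[(-20,65,105)])
"
```

```text
clock 6.35 tcp phot mm [ 14.   66.1 155.6] F [-0.3 -0.1  0.1] w 0.0001 roll units to align 14.95 tilt [-0.001  0.038 -0.999]
(np.float64(14.8), 65, np.float64(158.2)) [-0.02, 0.02, -0.05]
(np.float64(4.1), 65, np.float64(146.1)) [-0.03, -0.2, 0.19]
(np.float64(-4.0), 65, np.float64(132.2)) [-0.04, -0.36, 0.47]
(np.float64(-8.1), 65, np.float64(120.8)) [-0.05, -0.44, 0.7]
(np.float64(-12.0), 65, np.float64(109.0)) [-0.06, -0.51, 0.93]
(-20, 65, 105) [-0.06, -0.67, 1.02]
```

View pics/s3.png

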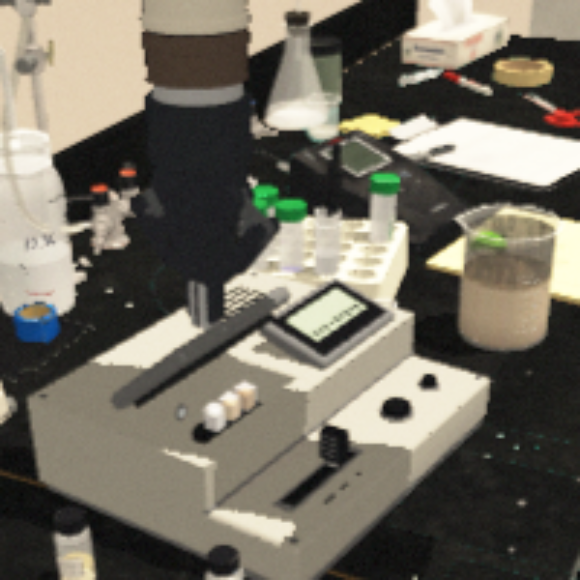

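The lid is down to about 0.7 rad and following the fingertips. I'll carry on down.

move_arm --motion '[[0,[0,-0.1,0.05],0],[0,[-0.03,-0.2,0.19],0],[0,[-0.03,-0.28,0.33],0],[0,[-0.04,-0.36,0.47],0],[0,[-0.05,-0.44,0.65],0],[0,[-0.05,-0.52,0.8],0],[0,[-0.06,-0.6,0.9],0],[0,[-0.06,-0.67,0.96],0],[0,[-0.06,-0.67,1.0],0],[0,[-0.06,-0.67,1.0],0]]'

```text
clock: 7.35
eef_pos: [0.5445, 0.1, 0.109]
tool_rot: [0.764, 0.645, 0.014, -0.012]
ft_force: [-1.5, -1.7, 10.9]
grip_width: 0.0001
```

```bash
python3 -c "
from h import *
from workcell import *
c=camera('scene')['color'][:,:,::-1];c=c[60:260,230:430];cv2.imwrite('pics/s4.png',cv2.resize(c,None,fx=2.9,fy=2.9))
plan([(-20,65,105),(-20,65,160),(-92,-10,160),(-92,10,66)])
"
```

```text
clock 7.4 tcp phot mm [-17.1  64.8 109. ] F [-1.3 -2.5 11.3] w 0.0001 roll units to align 14.94 tilt [ 0.006  0.037 -0.999]
(-20, 65, 105) [0.0, -0.06, 0.08]
(-20, 65, 160) [0.04, -0.06, -1.02]
(-92, -10, 160) [-1.47, -1.49, -1.07]
(-92, 10, 66) [-1.14, -1.49, 0.82]
```

View pics/s4.png

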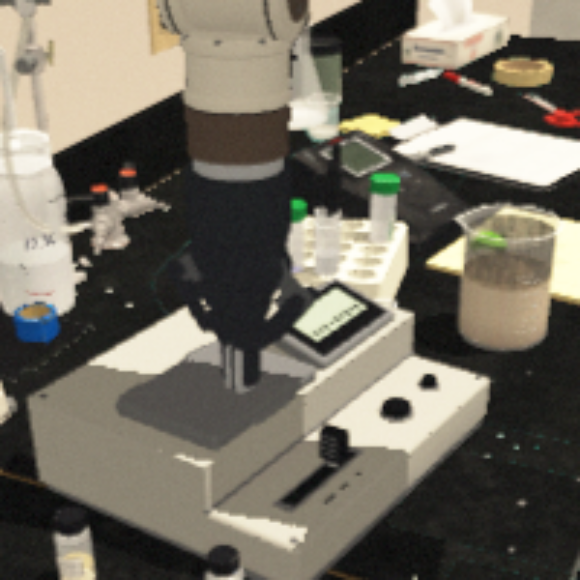

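The lid looks shut: 11 N of contact, with the tip at z = 109.0 mm. I'll press a little more, then lift and move to the right of the lever.

move_arm --motion '[[0,[0,0,0.08],0],[0,[0,0,0.08],0],[0,[0,0,0],0],[0,[0,0,-0.6],0],[0,[0,0,-1.1],0],[0,[-0.5,-0.3,-1.1],-0.05],[0,[-1.0,-0.8,-1.1],-0.05],[0,[-1.47,-1.2,-1.1],-0.05],[0,[-1.47,-1.44,-1.1],-0.05],[0,[-1.47,-1.44,-1.1],-0.05]]'

```text
clock: 8.4
eef_pos: [0.4582, 0.038, 0.1592]
tool_rot: [0.762, 0.647, 0.012, -0.014]
ft_force: [0.1, 0.4, -1.1]
grip_width: -0.0001
```

```bash
python3 -c "
from h import *
from workcell import *
c=camera('scene')['color'][:,:,::-1];c=c[60:260,230:430];cv2.imwrite('pics/s5.png',cv2.resize(c,None,fx=2.9,fy=2.9))
plan([(-92,5,160),(-92,5,68),(-92,66,68),(-92,70,68)])
"
```

```text
clock 8.45 tcp phot mm [-90.8  -9.6 159.4] F [0.6 1.  0.5] w -0.0 roll units to align 14.99 tilt [ 0.002  0.038 -0.999]
(-92, 5, 160) [0.29, -0.02, -0.0]
(-92, 5, 68) [0.22, -0.02, 1.84]
(-92, 66, 68) [1.44, -0.02, 1.88]
(-92, 70, 68) [1.52, -0.02, 1.89]
```

View pics/s5.png

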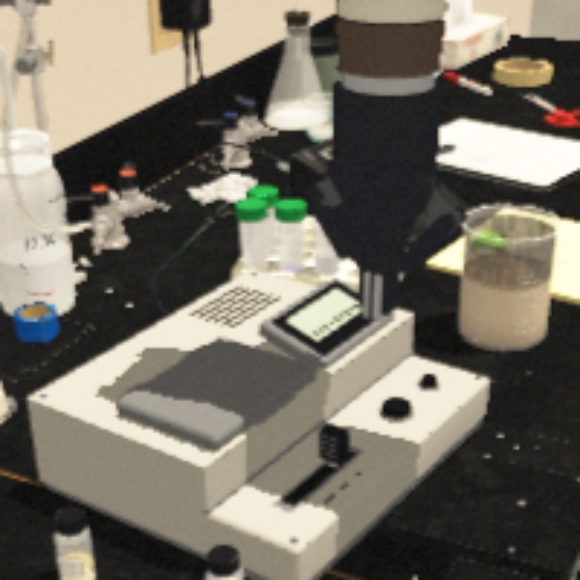

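The lid is flat and shut in the scene view. Now I'll lower beside the lever.

move_arm --motion '[[0,[0.28,-0.02,0.2],0],[0,[0.27,-0.02,0.6],0],[0,[0.25,-0.02,1.0],0],[0,[0.24,-0.02,1.4],0],[0,[0.22,-0.02,1.7],0],[0,[0.22,-0.02,1.84],0],[0,[0.22,-0.02,1.84],0],[0,[0.3,-0.02,1.84],0],[0,[0.45,-0.02,1.84],0],[0,[0.45,-0.02,1.84],0]]'

```text
clock: 9.45
eef_pos: [0.4639, 0.0649, 0.0691]
tool_rot: [0.762, 0.648, 0.014, -0.013]
ft_force: [-0.3, -0.0, 0.6]
grip_width: -0.0001
```

```bash
python3 -c "
from h import *
from workcell import *
c=camera('scene')['color'][:,:,::-1];c=c[60:260,230:430];cv2.imwrite('pics/s6.png',cv2.resize(c,None,fx=2.9,fy=2.9))
plan([(-92,28,68),(-92,68,68),(-92,70,68)])
"
```

```text
clock 9.5 tcp phot mm [-91.4  16.9  69. ] F [0.  0.1 0.5] w -0.0 roll units to align 15.0 tilt [ 0.003  0.038 -0.999]
(-92, 28, 68) [0.22, -0.01, 0.03]
(-92, 68, 68) [1.02, -0.01, 0.06]
(-92, 70, 68) [1.06, -0.01, 0.06]
```

View pics/s6.png

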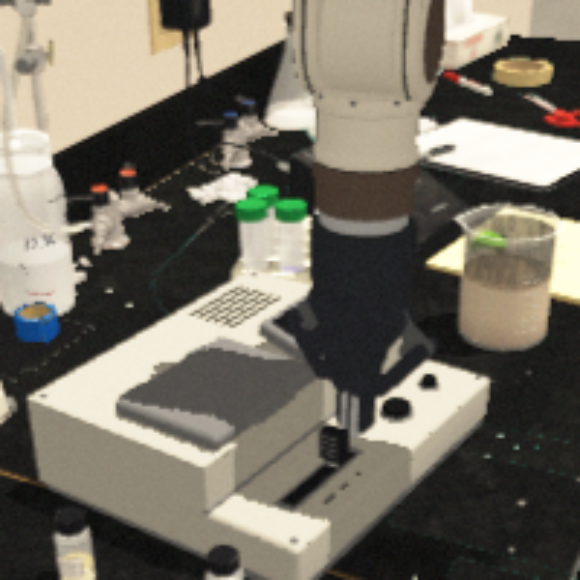

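The fingertips stand just right of the tab, which is at about (335,440). I'll push left to the second stop.

move_arm --motion '[[0,[0.15,-0.01,0.02],0],[0,[0.3,-0.01,0.02],0],[0,[0.42,-0.01,0.02],0],[0,[0.55,-0.01,0.03],0],[0,[0.68,-0.01,0.03],0],[0,[0.8,-0.01,0.04],0],[0,[0.92,-0.01,0.04],0],[0,[1.02,-0.01,0.05],0],[0,[1.06,-0.01,0.05],0],[0,[1.06,-0.01,0.05],0]]'

```text
clock: 10.5
eef_pos: [0.4708, 0.117, 0.0676]
tool_rot: [0.762, 0.648, 0.013, -0.014]
ft_force: [0.5, 0.3, 0.5]
grip_width: 0.0003
```

```bash
python3 -c "
from h import *
from workcell import *
c=camera('scene')['color'][:,:,::-1];c=c[60:260,230:430];cv2.imwrite('pics/s7.png',cv2.resize(c,None,fx=2.9,fy=2.9))
plan([(-92,68,68),(-92,50,68),(-92,30,160),(-92,-50,160)])
"
```

```text
clock 10.55 tcp phot mm [-92.6  69.5  67.6] F [ 0.   0.4 -0.6] w 0.0001 roll units to align 15.0 tilt [ 0.001  0.038 -0.999]
(-92, 68, 68) [-0.03, 0.01, -0.01]
(-92, 50, 68) [-0.39, 0.01, -0.02]
(-92, 30, 160) [-0.72, 0.0, -1.88]
(-92, -50, 160) [-2.32, 0.0, -1.94]
```

View pics/s7.png

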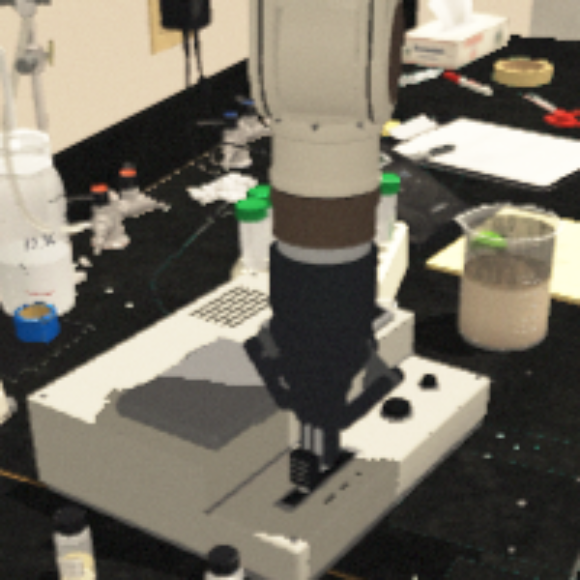

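The tab moved left, to about (303,468), with no contact force now. I'll push a few mm more to confirm the stop, then back off and lift.

move_arm --motion '[[0,[0.04,0,0],0],[0,[0.08,0,0],0],[0,[0.12,0,0],0],[0,[0.16,0,0],0],[0,[0.2,0,0],0],[0,[0.2,0,0],0],[0,[0.2,0,0],0],[0,[0.2,0,0],0],[0,[0.2,0,0],0],[0,[0.2,0,0],0]]'

```text
clock: 11.55
eef_pos: [0.4708, 0.1182, 0.0677]
tool_rot: [0.764, 0.645, 0.007, -0.008]
ft_force: [-2.7, -22.1, 7.2]
grip_width: -0.0
```

```bash
python3 -c "
from h import *
from workcell import *
plan([(-92,68,68),(-92,50,68),(-92,40,160),(-92,-50,160)])
"
```

```text
clock 11.55 tcp phot mm [-92.8  71.   67.7] F [ -2.7 -22.1   7.2] w -0.0 roll units to align 14.94 tilt [-0.001  0.021 -1.   ]
(-92, 68, 68) [-0.06, 0.02, -0.01]
(-92, 50, 68) [-0.42, 0.02, -0.01]
(-92, 40, 160) [-0.58, 0.01, -1.86]
(-92, -50, 160) [-2.38, 0.02, -1.89]
```

Now 22 N at y = 71 mm shows the lever is against its end stop. Next I'll back off, lift and go over the read key.

move_arm --motion '[[0,[-0.2,0,0],0],[0,[-0.5,0,0],0],[0,[-0.6,0,-0.3],0],[0,[-0.7,0,-0.8],0],[0,[-0.8,0,-1.2],0],[0,[-1.2,0,-1.2],0],[0,[-1.7,0,-1.2],0],[0,[-2.2,0,-1.2],0],[0,[-2.53,0,-1.2],0],[0,[-2.53,0,-1.2],0]]'

```text
clock: 12.55
eef_pos: [0.4514, -0.0024, 0.1232]
tool_rot: [0.763, 0.646, 0.013, -0.014]
ft_force: [0.2, 0.0, 0.0]
grip_width: 0.0
```

```bash
python3 -c "
from h import *
from workcell import *
c=camera('scene')['color'][:,:,::-1];c=c[125:285,230:430];cv2.imwrite('pics/s8.png',cv2.resize(c,None,fx=3.7,fy=3.7,interpolation=2))
plan([(-92,-50,80),(-92,-50,64),(-92,-50,58)])
p=np.load('p.npy')
for y in(45,65,85): print(((proj('scene',pw(p,[[-92,y,88]]))-(230,125))*3.7).round(),)
"
```

```text
clock 12.6 tcp phot mm [-92.4 -50.2 123.2] F [0.5 0.2 0.5] w -0.0001 roll units to align 14.97 tilt [ 0.002  0.039 -0.999]
(-92, -50, 80) [-0.03, 0.01, 0.86]
(-92, -50, 64) [-0.04, 0.01, 1.18]
(-92, -50, 58) [-0.05, 0.01, 1.3]
[[430. 305.]]
[[412. 320.]]
[[392. 335.]]
```

View pics/s8.png

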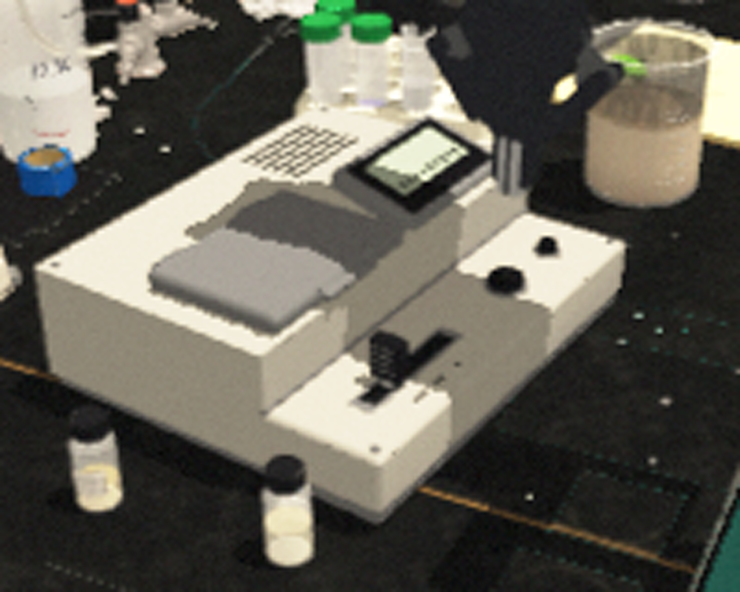

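The tab top is at (390,337), as predicted for 0.040 (392,335), and the lid is shut. I'll press the read key down gently now.

move_arm --motion '[[0,[-0.01,0.01,0.3],0],[0,[-0.02,0.01,0.6],0],[0,[-0.03,0.01,0.9],0],[0,[-0.04,0.01,1.06],0],[0,[-0.04,0.01,1.12],0],[0,[-0.04,0.01,1.18],0],[0,[-0.05,0.01,1.24],0],[0,[-0.05,0.01,1.3],0],[0,[-0.05,0.01,1.34],0],[0,[-0.05,0.01,1.34],0]]'

```text
clock: 13.6
eef_pos: [0.4528, -0.0004, 0.0596]
tool_rot: [0.762, 0.647, 0.014, -0.013]
ft_force: [-8.1, 0.9, 27.4]
grip_width: -0.0
```

```bash
python3 -c "
from h import *
from workcell import *
c=camera('scene')['color'][:,:,::-1];c=c[125:285,230:430];cv2.imwrite('pics/s9.png',cv2.resize(c,None,fx=3.7,fy=3.7,interpolation=2))
plan([(-92,-50,58)])
"
```

```text
clock 13.65 tcp phot mm [-91.5 -49.   59.6] F [-9.2  2.2 25.7] w -0.0001 roll units to align 15.0 tilt [ 0.004  0.039 -0.999]
(-92, -50, 58) [-0.02, -0.01, 0.03]
```

View pics/s9.png

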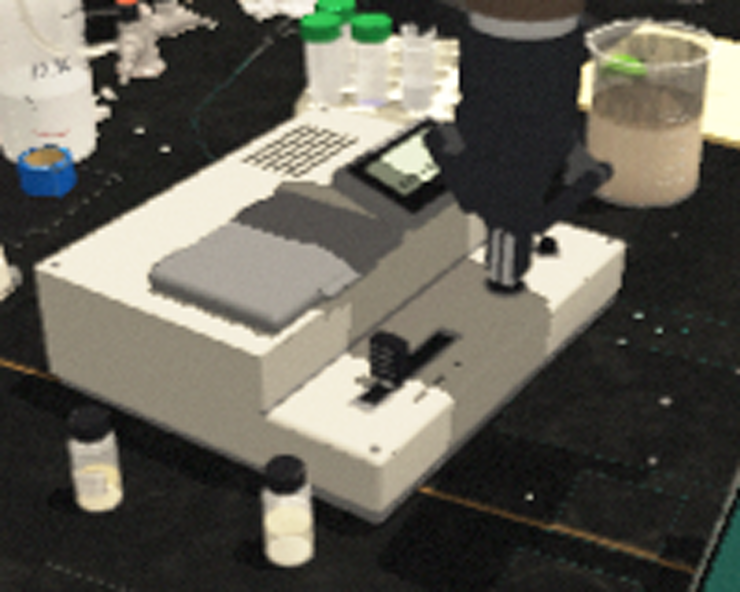

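The key is bottomed: 26 N with the tip at z = 59.6 mm (fully down is 60). I'll release it and lift clear.

move_arm --motion '[[0,[0,0,-0.1],0],[0,[0,0,-0.3],0],[0,[0,0,-0.7],0],[0,[0.02,0,-1.2],0],[0,[0.04,0,-1.8],0],[0,[0.06,0,-2.4],0],[0,[0.08,0,-2.8],0],[0,[0.1,0,-3.2],0],[0,[0.1,0,-3.2],0],[0,[0.1,0,-3.2],0]]'

```text
clock: 14.65
eef_pos: [0.4529, -0.0021, 0.2164]
tool_rot: [0.762, 0.647, 0.013, -0.013]
ft_force: [-0.5, -0.2, -0.6]
grip_width: 0.0002
```

```bash
python3 -c "
from h import *
from workcell import *
c=camera('scene')['color'][:,:,::-1];c=c[125:285,230:430];cv2.imwrite('pics/s10.png',cv2.resize(c,None,fx=3.7,fy=3.7,interpolation=2))
c=camera('top')['color'][:,:,::-1];c=c[125:285,250:460];cv2.imwrite('pics/t10.png',cv2.resize(c,None,fx=3.7,fy=3.7,interpolation=2))
plan([])
"
```

```text
clock 14.75 tcp phot mm [-92.1 -50.7 215.2] F [ 0.1  0.1 -0.5] w -0.0 roll units to align 14.99 tilt [-0.     0.038 -0.999]
```

View pics/s10.png

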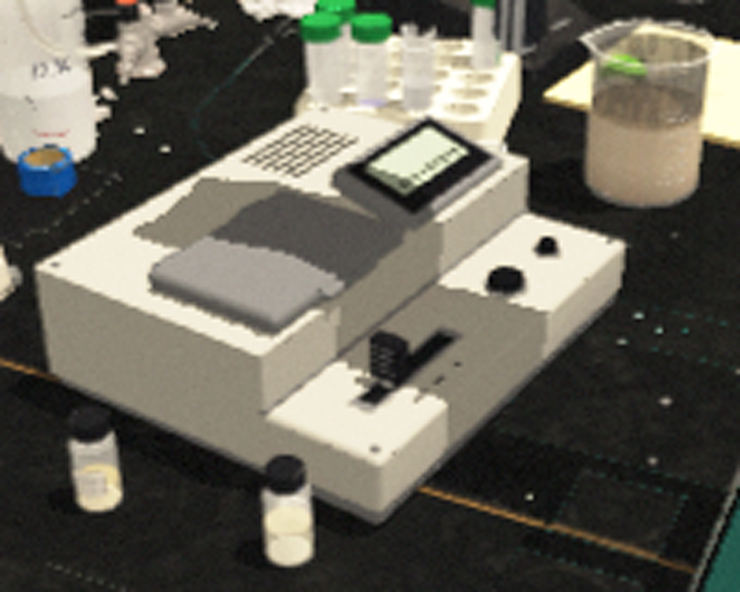

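View pics/t10.png

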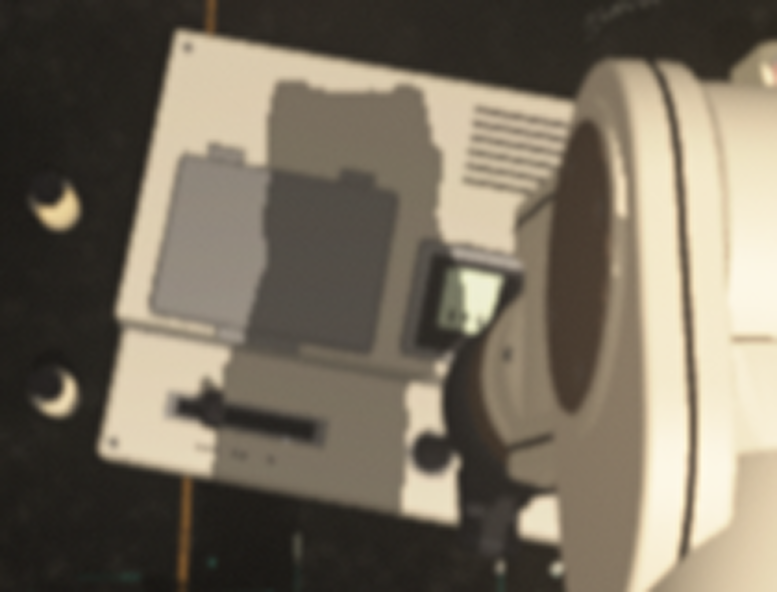

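The lid is shut and the lever is at the left end, by the three dots at (205,447) in the top view. The read key is back up at (505,280) in the scene view, as at the start. The vials haven't moved and the robot is clear, so I'll hand it in.

```bash
python3 -c "
from workcell import *
job_done()"
```

```text
the job is handed in; nothing more can be done
```

The photometer job is done in the order asked, and I handed it in at about 15 s of the 46 s. All the pushing was done with the shut fingertips.

- **Lid:** I swept it down from behind and pressed it shut. The tip stopped at z = 109.0 mm with about 11 N, which matches the shut height.
- **Lever:** I pushed it left to the second stop, where it held against 22 N. The tab then showed at (390,337) in the image, against (392,335) predicted for 0.040 m.
- **Read key:** I pressed it until the tip was at 59.6 mm (fully down is 60 mm) with about 26 N, then released it. There was also about 9 N sideways during the press, which I put down to friction. In the last picture the key is back up where it started.
- **Left alone:** I never went near the zero key, and both vials are where they stood. The beaker is hidden in the last pictures, but the arm only passed high above that area and felt no contact there.

**What went wrong:** early on the last wrist joint hit its range limit and the arm stopped short. I turned the gripper about 90° the other way. It kept a tilt of about 2° for the rest of the job, which did no harm.

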